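Swing the lens boom to its detent and hold its arm out at the set mark

ROBOT

A 6-joint arm with a two-finger parallel gripper is mounted at the origin on a cart in front of the work surface, level with it; the furniture and walls round the work are solid. World frame = base frame: x ahead of the robot, y to its left, z up, the work surface at z = 0. Lengths are in m, angles in rad, forces in N, time in s.
With the tool pointing down it reaches from about 0.35 to 0.975 m from the base axis. Payload 4.9 kg.
Tool frame: the origin (TCP) lies at the very end of the fingers, on their centre line; the grasp point (between the pads) lies 19 mm behind it; z points along the fingers, y is the line along which they close (so a half turn about z gives the same grasp; the last joint's range is limited). The gripper opens to 85 mm and grips with 20 to 120 N. Pads are 22 mm wide; open, the fingers measure 114 mm over their backs; the gripper's body (76 mm by 85 mm) begins 54 mm behind the grasp point. The pads swing forward as they close: fully open they stand 13 mm farther back than shut.
Start: joints at [0.982, 0.053, 1.613, -0, 1.476, -0.119], TCP at [0.283, 0.557, 0.231] pointing down, gripper open.
Joint ranges: [-3.01, 3.01], [-1.01, 2.22], [0.06, 2.58], [-1.02, 4.17], [0.09, 2.62], [-3.14, 3.14]. Speed limits (rad/s): [2.57, 2.57, 3.14, 3.14, 3.14, 3.14].

INTERFACE

Orientations are given as a unit quaternion [w, x, y, z].
In Python, from plant import * gives the robot as it stands.
- The arm moves only by the tool jog_arm, never from a script. Its argument "moves" is a list that holds one entry, the list of rows, each a list of 7 numbers: the finger opening in cm, from 0 to 8.54, then the shift along the tool's x, y, z in cm, then the turn, a rotation vector about the tool's x, y, z in rad. A call has 1 to 20 rows; each row shifts and turns the commanded pose from where the row before left it, along the tool's axes as they then stand; what a row does not reach is not made up. A row lasts 1/12 s, in which the tool goes at most 41.7 mm and 7.16 degrees, less where a joint would pass 70% of its speed; a pose out of reach is approached as far as the arm can. A call is refused whole if a number of a shift passes 4.17 or a number of a turn 0.125, either way. A call with a gripper value outside its range is refused whole. The fingers move at their own pace and stop on an object; the grip force is fixed at half the most. Time passes only in rows, so rows that do not move let the fingers close. It gives the time, the measured TCP pose, the force, the opening and the grip force at its end, in the units of the state.
- state(): the state, without advancing time (a new reading comes with each control period).
- grab_frame(name): name is "scene" or "top" or "wrist"; returns a dict with "color" (420x560x3 uint8, blue, green, red), "depth" (420x560 float32, m along the optical axis (not along the pixel's ray), 0 where there is no reading), "fx", "fy", "cx", "cy" (pixels), "R" (3x3) and "t" (3): a world point X has camera coordinates R X + t. Camera axes: x right, y down, z forward; pixel columns grow to the right and rows downward; lengths in m; the calibration is good to about 2 mm. The wrist camera is an equidistant fisheye: a pixel r from the principal point sees the ray r / f radians off the axis. A picture is of the moment at which its call begins.
- job_done(): hands the job in; it is judged then, once.
Trained networks look in a picture, given as the dict that the camera call returned (one of the last four; its "shot" number tells which), for a name from the list of things; names that differ only in an ending like _2 or _b are one class to them, and where a whole thing is asked for, a point or a joint stands for the part that bears it (a point fixed in the world has none). Each returns a list of dicts, best first, with "p" (0 to 1); they miss things now and then, are a little off and sometimes report something else, mostly with a low value. They report only what shows in the picture. A call takes as long as a camera call.
- recognise(name, picture): "rect" ([centre column, centre row, width, height] in pixels, round what is visible of it).
- regions_of(name, picture): "pixels" (420x560 bool, what is visible of it) and "rect" ([centre column, centre row, width, height] in pixels, round what is visible of it).
The state is a dict: "time": time; "joint_pos": joint angles; "joint_vel": joint speeds; "joint_efforts": joint torques, N m; "tool_pos": TCP position; "tool_rot": TCP orientation; "contact_force": force on the tool from outside, world axes, zero at the start; "ft_torque": the same for the moment, N m; "gripper_width": opening from 0.0 (shut) to 1.0 (fully open); "grasp_force": force on a finger pad.
Only numpy, scipy, OpenCV 4.12 (cv2) and the standard library are available. Lean on these libraries where they do the work, as an engineer would, in place of code of your own. Each camera call takes 0.05 s, during which the arm holds its last target. There are 200 camera calls.

TASK

Bring the inspection lens over the black project box for a photograph: with the telescoping arm still locked home, swing the lens boom round until its turntable clicks into the work detent, where the boom points out over the box. Then squeeze the red lock button on the side of the arm's grip, draw the arm out until its red pointer is level with the orange marker on the scale, and finish while holding it there, grip squeezed, because a spring pulls the arm back. Leave the orange marker where it is set, do not shift the project box, and do not knock the other things about.

Things in the scene. Friction and masses are not known exactly. Their poses are not given: they have to be found in the camera images.
- stand: grey base plate of the lens stand, 165 x 120 x 12 mm, fixed to the desk. Origin: on the desk, on the vertical turning axis of the boom. Its +x axis is the work direction (a green dot on the plate lies on it, 53 mm from the axis; the spring plunger of the detent stands on the -x side), z up. The black project box stands on the desk about 275 mm out along +x.
- boom (a joint): angle (rad) of the turntable carrying the boom, about the stand's vertical axis, counter-clockwise from above positive. 0 = work detent (boom along the stand's +x). Starts at about -1.0 to -0.6, so turn it counter-clockwise. Light friction (0.15 N m); stays where left. The detent catches within about 0.1 rad of 0; getting in or out takes 7 to 9 N at the grip. Stops at -1.35 and +0.4.
- boom_end (a point): middle of the open end of the boom's channel, on its top, 145 mm from the turning axis, z = 96 mm. The boom is an aluminium channel 34 mm wide, from 49 mm behind the axis to here, its underside at z = 66 mm; nothing on boom or arm stands higher than 150 mm. Axes as grip.
- slide_arm (a joint): extension (m) of the telescoping arm out of the channel: 0 = home, up to 0.095. A spring pulls it home with 3 N at 0, rising to about 5 N at full reach. At home a lock pin holds it (about 1 mm of play) until the lock button is pressed; there is no lock at any other place. If let go it runs back home and locks again.
- lock_button (a joint): travel (m) of the red lock button into the grip, 0 = out, 0.006 = fully in; the arm is free from 0.004 on. A spring pushes it out with 4 N at 0 and 6 N fully in; a grip of 15 N or more squeezes it fully in.
- grip (a point): middle of the upright black grip on the telescoping arm as squeezed, z = 122 mm, 180 mm from the turning axis when home. Axes turn with the boom: x outward (pull this way), y left, z up. A post 24 mm long in x, from 24 mm below to 24 mm above this point, on a foot 26 mm wide. Its plain side is at y = -11 mm. Take it from above, fingers closing along y: 28 mm wide free, 22 mm squeezed.
- button_face (a point): middle of the face of the red lock button on the +y side of the grip, a pad 20 mm (x) by 36 mm (z); 17 mm in y from grip when out, 11 mm when fully in. It is pressed in the -y direction. Axes as grip.
- lens (a point): middle of the clear round magnifier lens with black rim, 72 mm across, z = 75 to 86 mm, at the arm's outer end 67 mm beyond the grip. Fingertips kept at 103 mm or higher pass over lens and channel.
- pointer (a point): red pointer fin of the telescoping arm above the slot in the channel's top, z = 105 mm, 30 mm out from the turning axis when home; moves out with the arm; axes as grip.
- mark_line (a point): orange setting marker on the white scale along the channel's top (black ticks every 10 mm, from the pointer's home place), at its thin upright fin, z = 105 mm; axes as grip. It stays where it is set unless pushed with 8 N.
- mark (a joint): setting (m) of the orange marker = the extension of the arm at which the pointer is level with it, between 0.035 and 0.08.
- project_box: black plastic project box, 89 x 103 x 33 mm, on the desk below the place where the lens goes, origin at the middle of its underside; must not be shifted.
- mug: white mug with grey dots, 82 x 114 x 91 mm, bystander, origin centre of underside.
- multimeter: multimeter in an orange holster, lying, 135 x 70 x 40 mm, bystander.
- solder_spool: spool of solder with green flanges, 58 mm across, 30 mm high, bystander.
- driver_red: red screwdriver, lying, 168 mm long, 20 mm thick, bystander.
- electrical_tape: roll of black tape, 64 mm across, 19 mm high, bystander.

How it is judged:
On the way, in this order (a step that is already met when the one before it is completed fails the run):
1. the boom stands in its work detent with the arm still home and its lock button out (value of joint boom between -0.06 and 0.06 rad and value of joint slide_arm below 0.005 m and value of joint lock_button below 0.002 m), for 0.1 s.
2. the lock button is squeezed in with the arm still at home and the boom in its detent (value of joint boom between -0.06 and 0.06 rad and value of joint slide_arm below 0.012 m and value of joint lock_button above 0.004 m), for 0.05 s.
At the end, for the whole second after the job is handed in: the boom stands in its work detent (within 0.06 rad), the fingers hold the arm's grip (more than 4 N) with the lock button in by more than 4 mm, the red pointer is level with the orange marker within 4 mm along the scale, arm and boom are still, and the project box is within 15 mm of where it stood (value of joint boom between -0.06 and 0.06 rad and x of pointer in the frame of mark_line between -0.004 and 0.004 m and value of joint lock_button above 0.004 m and contact force between the fingers and slide_arm above 4 N and velocity of joint slide_arm between -0.01 and 0.01 m/s and velocity of joint boom between -0.05 and 0.05 rad/s and distance of project_box from where it was at the start of the episode below 0.015 m); the arm keeps its last pose, push and grip.
It fails at once if the orange marker is pushed (contact force between any of the arm, the fingers and mark above 3 N).
It fails at once if the project box is shifted by more than 15 mm (distance of project_box from where it was at the start of the episode above 0.015 m).
It fails at once if another loose thing (mug, multimeter, spool, screwdriver, tape roll) is knocked about (moved more than 30 mm) (distance of any of mug, multimeter, solder_spool, driver_red, electrical_tape from where it was at the start of the episode above 0.03 m).
It also fails if it takes over 51 s, if anything falls off the work surface, if the arm or the gripper's body presses on something with over 40 N, if the wrist force passes 120 N, or if a joint passes its speed limit or range.

## Working session

There is one attempt and no reset: what is moved stays moved. The work goes in short steps, Python scripts to look and compute and a tool call to move; the robot and the scene stay as the last step left them, time stands still between calls to the robot, and variables do not carry over. Pictures are saved under pics/ and viewed, at most 14 in all, crops included, and the job is handed in when it is done.

Besides the shell and the picture viewer there is one more tool, called by a JSON object that holds its "method" and its "body". jog_arm: Moves the arm, as the interface text tells. Its arguments: {"type":"object","properties":{"moves":{"type":"array"}},"required":["moves"]}

```bash
mkdir -p pics; cat > h.py <<'E'
from plant import *
import numpy as np, cv2
def pts(f,mask):
    v,u=np.nonzero(mask&(f["depth"]>0)); z=f["depth"][v,u]
    c=np.stack([(u-f["cx"])/f["fx"]*z,(v-f["cy"])/f["fy"]*z,z],1)
    return (c-f["t"])@f["R"]
E
python3 - <<'E'
from h import *
fs={n:grab_frame(n) for n in("top","scene")}
cv2.imwrite("pics/a.png",np.hstack([cv2.resize(f["color"],(400,300)) for f in fs.values()]))
cv2.imwrite("pics/top.png",fs["top"]["color"])
for n,f in fs.items():
  for o in ["stand","boom","grip","button_face","lens","pointer","mark_line","project_box","mug","multimeter","solder_spool","driver_red","electrical_tape"]:
    r=regions_of(o,f)
    if r:
      P=pts(f,r[0]["pixels"]); print(n,o,round(r[0]["p"],2),np.round(r[0]["rect"]),len(P),np.round(np.median(P,0),3) if len(P) else'',np.round(np.percentile(P,[3,97],axis=0),3).tolist() if len(P) else '')
print(state())
E
```

```text
top stand 0.57 [176. 241. 104.  63.] 2622 [0.579 0.226 0.068] [[0.405, 0.07, 0.005], [0.668, 0.338, 0.124]]
top boom 0.91 [182. 247.  92.  66.] 1667 [0.533 0.181 0.085] [[0.4, 0.064, 0.005], [0.646, 0.28, 0.138]]
top grip 0.88 [187. 248.  81.  54.] 850 [0.453 0.116 0.085] [[0.395, 0.06, 0.072], [0.611, 0.245, 0.145]]
top button_face 0.74 [185. 248.  80.  55.] 798 [0.45  0.114 0.084] [[0.395, 0.061, 0.075], [0.605, 0.24, 0.145]]
top lens 0.85 [186. 246.  82.  63.] 818 [0.453 0.116 0.084] [[0.396, 0.061, 0.074], [0.611, 0.244, 0.145]]
top pointer 0.86 [187. 248.  79.  56.] 675 [0.447 0.112 0.085] [[0.396, 0.062, 0.075], [0.601, 0.236, 0.146]]
top project_box 0.84 [239. 221.  30.  35.] 872 [ 0.558 -0.015  0.031] [[0.507, -0.061, 0.015], [0.609, 0.029, 0.038]]
top mug 0.82 [361. 166.  33.  34.] 747 [ 0.634 -0.443  0.049] [[0.587, -0.491, 0.005], [0.665, -0.398, 0.095]]
top multimeter 0.97 [338. 234.  49.  34.] 932 [ 0.431 -0.31   0.029] [[0.398, -0.375, 0.011], [0.468, -0.249, 0.039]]
top solder_spool 0.79 [320. 204.  22.  16.] 274 [ 0.539 -0.283  0.031] [[0.516, -0.308, 0.002], [0.565, 
[... 1768 characters left out ...]
joint_pos': array([ 9.81981304e-01,  5.27343578e-02,  1.61288456e+00, -1.61843581e-06,
        1.47600049e+00, -1.18976176e-01]), 'joint_vel': array([-0.00066334, -0.00054083,  0.00084819, -0.00013828,  0.00108836,
        0.00053233]), 'joint_efforts': array([ 6.46206754e-04, -3.93670356e+01, -3.70457053e+01, -9.05245679e-05,
        4.51525648e-04,  7.15101876e-06]), 'tool_pos': array([0.28294385, 0.55727198, 0.23129149]), 'tool_rot': array([-3.88020609e-06,  2.32764549e-01,  9.72533118e-01, -1.28272209e-05]), 'contact_force': array([ 0.99069841, -0.75503247,  1.10589707]), 'ft_torque': array([-0.03059134,  0.05131397, -0.01426587]), 'grasp_force': 0.0, 'gripper_width': 0.9991239624037542}
```

View pics/top.png

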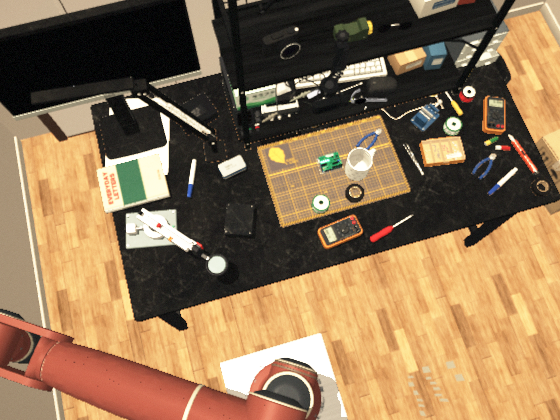

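View pics/a.png

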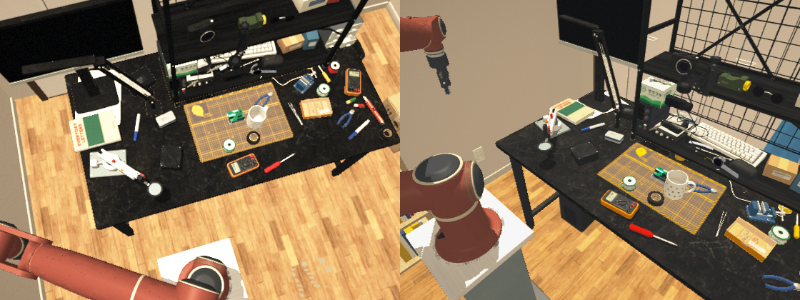

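```bash
python3 - <<'E'
from h import *
for n in("top","scene"):
  f=grab_frame(n); m=np.zeros((420,560),bool)
  if n=="top": m[195:290,110:245]=1; crop=f["color"][200:285,118:238]; cv2.imwrite("pics/crop.png",cv2.resize(crop,None,fx=6,fy=6,interpolation=cv2.INTER_CUBIC))
  else: m[140:225,170:260]=1
  P=pts(f,m); P=P[(P[:,0]>.35)&(P[:,0]<.75)&(P[:,1]>0.04)&(P[:,1]<.42)]
  z=P[:,2]
  pl=P[(z>.007)&(z<.018)&(P[:,1]>.1)&(P[:,0]>.5)]; print(n,"plate",len(pl),cv2.minAreaRect(pl[:,:2].astype(np.float32)))
  b=P[(z>.088)&(z<.103)]; vx=cv2.fitLine(b[:,:2].astype(np.float32),cv2.DIST_HUBER,0,.001,.001).ravel(); print("boom",len(b),vx, cv2.minAreaRect(b[:,:2].astype(np.float32)))
  g=P[(z>.13)]; print("high",len(g)); print(np.round(g[:40],3).tolist())
  L=P[(z>.07)&(z<.092)&(P[:,0]<.485)]; print("lens",len(L),cv2.minEnclosingCircle(L[:,:2].astype(np.float32)))
  c=pts(f,m|True); hs=[]
  r=regions_of("project_box",f)[0]; q=pts(f,r["pixels"]); q=q[(q[:,2]>.026)&(q[:,2]<.04)]; print("box",cv2.minAreaRect(q[:,:2].astype(np.float32)))
E
```

```text
top plate 980 ((0.6255006194114685, 0.2415701150894165), (0.28155943751335144, 0.2393825501203537), 88.6190414428711)
boom 516 [0.75734687 0.6530128  0.56031805 0.20309253] ((0.5209280252456665, 0.17917972803115845), (0.3259391784667969, 0.06354175508022308), 43.142677307128906)
high 78
[[0.493, 0.127, 0.135], [0.489, 0.127, 0.138], [0.487, 0.124, 0.144], [0.488, 0.129, 0.133], [0.485, 0.125, 0.138], [0.485, 0.122, 0.138], [0.484, 0.12, 0.137], [0.484, 0.137, 0.144], [0.483, 0.134, 0.145], [0.485, 0.129, 0.133], [0.482, 0.126, 0.139], [0.482, 0.123, 0.137], [0.479, 0.12, 0.143], [0.48, 0.117, 0.14], [0.482, 0.141, 0.142], [0.481, 0.138, 0.143], [0.48, 0.135, 0.144], [0.48, 0.132, 0.142], [0.479, 0.129, 0.143], [0.481, 0.127, 0.132], [0.481, 0.124, 0.132], [0.48, 0.122, 0.131], [0.477, 0.118, 0.139], [0.476, 0.115, 0.14], [0.48, 0.144, 0.142], [0.479, 0.141, 0.145], [0.477, 0.138, 0.149], [0.477, 0.135, 0.146], [0.475, 0.132, 0.149], [0.475, 0.13, 0.147], [0.476, 0.127, 0.141], [0.477, 0.125, 0.134], [0.475, 0.122, 0.138], [0.475, 0.117, 0.133], [0.474, 0.144, 0.153], [0.476, 0.142, 0
[... 973 characters left out ...]
, 0.127, 0.145], [0.477, 0.129, 0.142], [0.486, 0.126, 0.139], [0.461, 0.133, 0.145], [0.465, 0.133, 0.143], [0.465, 0.129, 0.144], [0.468, 0.127, 0.144], [0.47, 0.125, 0.144], [0.476, 0.128, 0.139], [0.482, 0.12, 0.14], [0.459, 0.136, 0.141], [0.46, 0.132, 0.141], [0.462, 0.131, 0.141], [0.465, 0.129, 0.14], [0.465, 0.124, 0.143], [0.469, 0.124, 0.141], [0.475, 0.128, 0.136], [0.48, 0.128, 0.133], [0.475, 0.117, 0.141], [0.48, 0.118, 0.138], [0.489, 0.125, 0.13], [0.461, 0.134, 0.136], [0.463, 0.131, 0.137]]
lens 335 ((0.4340844750404358, 0.09380973130464554), 0.05073770880699158)
box ((0.560616135597229, -0.014506332576274872), (0.09243620932102203, 0.10527129471302032), 70.20310974121094)
```

View pics/crop.png

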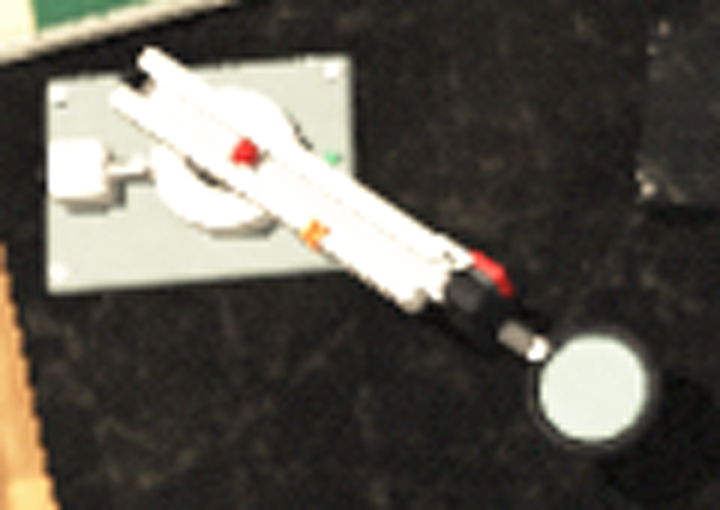

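```bash
cat >> h.py <<'E'
def onz(f,u,v,z):
    R,t=f["R"],f["t"]; C=-R.T@t; d=R.T@np.array([(u-f["cx"])/f["fx"],(v-f["cy"])/f["fy"],1]); return (C+d*(z-C[2])/d[2])
E
python3 - <<'E'
from h import *
f=grab_frame("top")
for n,u,v,z in [("c1",47,80,12),("c2",350,57,12),("c3",47,293,12),("dot",333,160,12),("plung",80,170,40),("lens",594,387,86),("ptr",245,152,108),("mark",313,235,105),("grip",465,292,146),("btn",492,270,130),("rear1",150,50,96),("rear2",115,95,96),("disc",225,160,50)]:
  print(n,np.round(onz(f,118+(u+.5)/6-.5,200+(v+.5)/6-.5,z/1000)[:2],4))
s=state(); print(s["tool_pos"])
E
```

```text
c1 [0.691  0.3322]
c2 [0.6578 0.1716]
c3 [0.5737 0.3556]
dot [0.6032 0.1936]
plung [0.6254 0.3201]
lens [0.424 0.087]
ptr [0.586  0.2256]
mark [0.5347 0.2026]
grip [0.4722 0.1332]
btn [0.4841 0.1189]
rear1 [0.6581 0.2624]
rear2 [0.6391 0.2847]
disc [0.6057 0.2441]
[0.282934   0.55726329 0.23130184]
```

{"method": "jog_arm", "body": {"moves": [[[5.5, 0, 0, 0, 0, 0, 0.125], [5.5, 0, 0, 0, 0, 0, 0.125], [5.5, 0, 0, 0, 0, 0, 0.125], [5.5, 0, 0, 0, 0, 0, 0.125], [5.5, 0, 0, 0, 0, 0, 0.125], [5.5, 0, 0, 0, 0, 0, 0.125], [5.5, 0, 0, 0, 0, 0, 0.125], [5.5, 0, 0, 0, 0, 0, 0.125], [5.5, 0, 0, 0, 0, 0, 0.125], [5.5, 0, 0, 0, 0, 0, 0.125], [5.5, 0, 0, 0, 0, 0, 0.125], [5.5, 0, 0, 0, 0, 0, 0.125], [5.5, 0, 0, 0, 0, 0, 0.125], [5.5, 0, 0, 0, 0, 0, 0.125], [5.5, 0, 0, 0, 0, 0, 0.125], [5.5, 0, 0, 0, 0, 0, 0.092]]]}}

```text
time: 2.98
tool_pos: [0.2829, 0.5573, 0.2313]
tool_rot: [0.0, 0.94, 0.342, 0.0]
contact_force: [0.2, 0.2, 0.5]
gripper_width: 0.641
grasp_force: 0.0
```

{"method": "jog_arm", "body": {"moves": [[[5.5, -0.8, 2.82, 0.2, 0, 0, 0], [5.5, -0.8, 2.82, 0.2, 0, 0, 0], [5.5, -0.8, 2.82, 0.2, 0, 0, 0], [5.5, -0.8, 2.82, 0.2, 0, 0, 0], [5.5, -0.8, 2.82, 0.2, 0, 0, 0], [5.5, -0.8, 2.82, 0.2, 0, 0, 0], [5.5, -0.8, 2.82, 0.2, 0, 0, 0], [5.5, -0.8, 2.82, 0.2, 0, 0, 0], [5.5, -0.8, 2.82, 0.2, 0, 0, 0], [5.5, -0.8, 2.82, 0.2, 0, 0, 0], [5.5, -0.8, 2.82, 0.2, 0, 0, 0], [5.5, -0.8, 2.82, 0.2, 0, 0, 0], [5.5, -0.8, 2.82, 0.2, 0, 0, 0], [5.5, -0.8, 2.82, 0.2, 0, 0, 0], [5.5, -0.8, 2.82, 0.2, 0, 0, 0], [5.5, -0.8, 2.82, 0.2, 0, 0, 0], [5.5, 0, 0, 0, 0, 0, 0], [5.5, 0, 0, 0, 0, 0, 0]]]}}

```text
time: 4.48
tool_pos: [0.478, 0.1297, 0.1993]
tool_rot: [-0.0, 0.939, 0.344, -0.0]
contact_force: [-0.4, 0.9, -0.1]
gripper_width: 0.647
grasp_force: 0.0
```

```bash
cat >> h.py <<'E'
def fish(f,X):
    c=f["R"]@np.asarray(X)+f["t"]; th=np.arctan2(np.hypot(c[0],c[1]),c[2]); a=np.arctan2(c[1],c[0]); r=th
    return np.array([f["cx"]+f["fx"]*r*np.cos(a), f["cy"]+f["fy"]*r*np.sin(a)])
def fishz(f,u,v,z):
    x,y=(u-f["cx"])/f["fx"],(v-f["cy"])/f["fy"]; r=np.hypot(x,y); d=np.array([np.sin(r)*x/r,np.sin(r)*y/r,np.cos(r)]) if r>0 else np.array([0,0,1.])
    R,t=f["R"],f["t"]; C=-R.T@t; d=R.T@d; return C+d*(z-C[2])/d[2]
E
python3 - <<'E'
from h import *
s=state(); print(s["tool_pos"],s["tool_rot"],s["joint_pos"])
f=grab_frame("wrist"); cv2.imwrite("pics/w1.png",f["color"])
A=np.array([.612,.2455]); u=-np.array([.7615,.648])
for n,r,z in[("grip",.18,.146),("ptr",.03,.105),("end",.145,.096),("lens",.247,.086),("axis",0,.096)]:
  print(n,np.round(fish(f,[*(A+r*u),z]),1))
print("tcp",fish(f,s["tool_pos"]))
for o in("grip","button_face","lens","mark_line","pointer"):
  print(o,[(round(x["p"],2),np.round(x["rect"])) for x in recognise(o,f)[:2]])
E
```

```text
[0.47802274 0.12969523 0.19926865] [-2.17443493e-04  9.39037341e-01  3.43815087e-01 -1.01861951e-04] [ 1.14351116e-01 -2.43561844e-01  1.94282211e+00  3.78112172e-04
  1.44263239e+00  9.83145728e-01]
grip [275.6 242.2]
ptr [275.2  22.3]
end [275.5 174.3]
lens [275.7 282.6]
axis [275.1 -10.7]
tcp [278.45237622 279.21169476]
grip [(0.74, array([272., 157.,  73., 315.]))]
button_face [(0.69, array([288., 212.,  15.,  74.]))]
lens [(0.63, array([284., 211.,  18.,  80.])), (0.57, array([267., 156.,  80., 311.]))]
mark_line [(0.72, array([250.,  93.,  18.,  12.])), (0.44, array([282., 210.,  15.,  79.]))]
pointer [(0.72, array([270., 156.,  81., 307.]))]
```

View pics/w1.png

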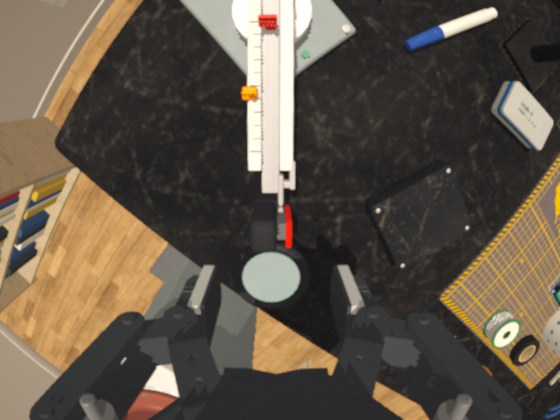

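```bash
python3 - <<'E'
from h import *
f=grab_frame("wrist")
L=fishz(f,271,277,.085);P=fishz(f,267.5,21,.108);E=fishz(f,271.5,170,.096);M=fishz(f,250,93,.107);B=fishz(f,265,208,.146);D=fishz(f,306,54,.012)
for x in(L,P,E,M,B,D):print(np.round(x[:2],4))
d=P-L;print(np.linalg.norm(d[:2]));d=d[:2]/np.linalg.norm(d[:2]);print(d,np.degrees(np.arctan2(d[1],d[0])),"axis",P[:2]+.03*d,L[:2]+.247*d,"grip",L[:2]+.067*d,"mark",(P-M)[:2]@d)
E
```

```text
[0.4248 0.0938]
[0.5849 0.2328]
[0.5015 0.1581]
[0.5363 0.2076]
[0.4879 0.1512]
[0.6017 0.1998]
0.21197148452842862
[0.75496022 0.65577058] 40.9781056075326 axis [0.60751367 0.25245744] [0.61131  0.255755] grip [0.47541716 0.13771629] mark 0.05315012640485941
```

{"method": "jog_arm", "body": {"moves": [[[5.5, 0, -0.5, 0, 0, 0, 0], [5.5, 0, 0, 2, 0, 0, 0], [5.5, 0, 0, 2, 0, 0, 0], [5.5, 0, 0, 2, 0, 0, 0], [5.5, 0, 0, 1.5, 0, 0, 0], [5.5, 0, 0, 1.2, 0, 0, 0], [5.5, 0, 0, 0.6, 0, 0, 0], [5.5, 0, 0, 0, 0, 0, 0]]]}}

```text
time: 5.5
tool_pos: [0.4734, 0.1346, 0.1049]
tool_rot: [-0.0, 0.938, 0.345, -0.001]
contact_force: [0.0, 0.3, 0.7]
gripper_width: 0.645
grasp_force: 0.0
```

```bash
python3 - <<'E'
from h import *
s=state(); print(s["tool_pos"],s["tool_rot"],s["contact_force"])
f=grab_frame("wrist"); cv2.imwrite("pics/w2.png",f["color"])
E
```

```text
[0.47342099 0.13461114 0.10485034] [-3.40674970e-04  9.38480885e-01  3.45328439e-01 -1.33449391e-03] [0.00572337 0.27133305 0.7108153 ]
```

View pics/w2.png

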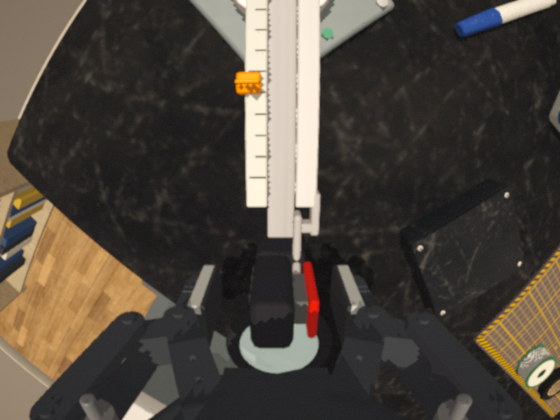

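{"method": "jog_arm", "body": {"moves": [[[5.5, 0, 0.5, 0, 0, 0, 0], [5.5, 0, 0.5, 0, 0, 0, 0], [5.5, 0, 0.3, 0, 0, 0, 0], [5.5, 0.015, 0.73, 0, 0, 0, -0.041], [5.5, 0.015, 0.73, 0, 0, 0, -0.041], [5.5, 0.015, 0.73, 0, 0, 0, -0.041], [5.5, 0.015, 0.73, 0, 0, 0, -0.041], [5.5, 0.015, 0.73, 0, 0, 0, -0.041], [5.5, 0.015, 0.73, 0, 0, 0, -0.041], [5.5, 0.015, 0.73, 0, 0, 0, -0.041], [5.5, 0.015, 0.73, 0, 0, 0, -0.041], [5.5, 0.015, 0.73, 0, 0, 0, -0.041], [5.5, 0.015, 0.73, 0, 0, 0, -0.041], [5.5, 0.015, 0.73, 0, 0, 0, -0.041], [5.5, 0.015, 0.73, 0, 0, 0, -0.041], [5.5, 0.015, 0.73, 0, 0, 0, -0.041], [5.5, 0, 0, 0, 0, 0, 0]]]}}

```text
time: 6.97
tool_pos: [0.5611, 0.0717, 0.1069]
tool_rot: [-0.0, 0.814, 0.58, 0.0]
contact_force: [-0.1, -1.1, 0.4]
gripper_width: 0.643
grasp_force: 0.0
```

```bash
python3 - <<'E'
from h import *
s=state(); print(s["tool_pos"],s["tool_rot"],s["contact_force"],s["joint_pos"])
f=grab_frame("wrist"); cv2.imwrite("pics/w3.png",f["color"])
E
```

```text
[0.56108865 0.07168312 0.10691738] [-4.14863162e-04  8.14305723e-01  5.80435996e-01  2.70589369e-04] [-0.1430383  -1.11375596  0.40804087] [-4.98025210e-03  2.21590716e-02  1.85987848e+00  1.03948278e-03
  1.25960110e+00  3.26969574e-01]
```

View pics/w3.png

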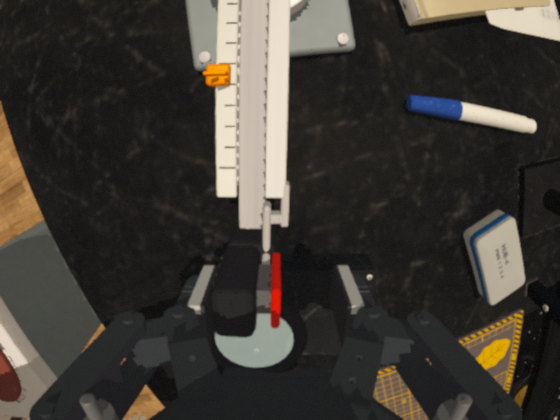

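{"method": "jog_arm", "body": {"moves": [[[5.5, 0, 0.36, 0, 0, 0, -0.02], [5.5, 0, 0.36, 0, 0, 0, -0.02], [5.5, 0, 0.36, 0, 0, 0, -0.02], [5.5, 0, 0.36, 0, 0, 0, -0.02], [5.5, 0, 0, 0, 0, 0, 0], [5.5, 0, 0, 0, 0, 0, 0]]]}}

```text
time: 7.52
tool_pos: [0.5746, 0.067, 0.1064]
tool_rot: [0.0, 0.791, 0.612, 0.0]
contact_force: [0.2, 0.1, 0.4]
gripper_width: 0.642
grasp_force: 0.0
```

```bash
python3 - <<'E'
from h import *
s=state(); print(s["tool_pos"],s["tool_rot"],s["contact_force"])
f=grab_frame("wrist"); cv2.imwrite("pics/w4.png",f["color"])
E
```

```text
[0.57455593 0.06702643 0.10641393] [2.98703421e-04 7.90731626e-01 6.12162879e-01 1.26879571e-04] [0.18523595 0.07746582 0.40159762]
```

View pics/w4.png

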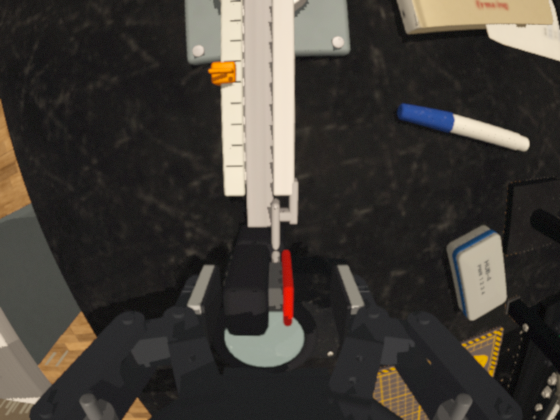

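```bash
python3 - <<'E'
from h import *
f=grab_frame("wrist"); s=state(); T=s["tool_pos"]
from scipy.spatial.transform import Rotation as Ro
q=s["tool_rot"]; R=Ro.from_quat([q[1],q[2],q[3],q[0]]).as_matrix()
for n,u,v,z in [("endL",223.5,193,.096),("endR",293.5,193,.096),("farL",221,2,.096),("farR",295.5,2,.096),("topL",228,290,.146),("topR",268,290,.146),("btn",291,285,.135),("pl1",198,50,.012),("pl2",338,43,.012),("slotL",247,225,.092),("slotR",271,225,.092),("lensL",224,338,.086),("lensR",306,338,.086),("fl",213,270,.115),("fr",340,270,.115)]:
  X=fishz(f,u,v,z); print(n,np.round(R.T@(X-T)*1000,1)[:2],np.round(X[:2],4))
t=grab_frame("top"); crop=t["color"][195:285,118:258]; cv2.imwrite("pics/t2.png",cv2.resize(crop,None,fx=5.7,fy=5.7,interpolation=cv2.INTER_CUBIC))
E
```

```text
endL [ 43. -26.] [0.5598 0.1153]
endR [42.9  8.5] [0.5932 0.1066]
farL [136.7 -25.9] [0.5833 0.2061]
farR [136.    8.8] [0.6168 0.1966]
topL [ 18.9 -18.2] [0.5613 0.0901]
topR [19.2 -3.1] [0.576  0.0866]
btn [14.7  6. ] [0.5837 0.0799]
pl1 [128.7 -56.5] [0.5518 0.2059]
pl2 [133.4  44.6] [0.6508 0.1852]
slotL [ 24.6 -15.1] [0.5657 0.0948]
slotR [24.7 -2.6] [0.5778 0.0917]
lensL [-57.1 -33.9] [0.5271 0.0204]
lensR [-56.5  19.6] [0.579  0.0076]
fl [ 10.4 -30. ] [0.5477 0.0848]
fr [10.4 30.4] [0.6062 0.0697]
```

View pics/t2.png

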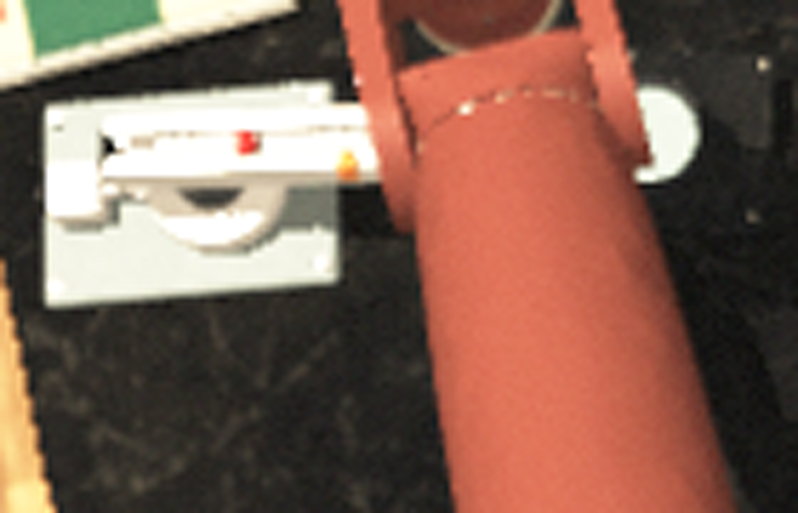

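```bash
python3 - <<'E'
from h import *
f=grab_frame("top")
g=lambda u,v,z: onz(f,118+(u+.5)/5.7-.5,195+(v+.5)/5.7-.5,z)[:2]
an=lambda a,b: np.degrees(np.arctan2(*(a-b)[::-1]))
c=[g(45,103,.012),g(330,83,.012),g(47,305,.012),g(340,280,.012)]
L,P=g(655,133,.085),g(247,142,.108)
print("plate x",an(c[1],c[0]),an(c[3],c[2]),"plate y-90",an(c[0],c[2])-90,an(c[1],c[3])-90,"mid",c)
print("boom",an(L,P),np.linalg.norm(L-P),L,P, "upper edge",an(g(365,103,.096),g(105,118,.096)))
# wrist: plate edges by lines
w=grab_frame("wrist"); cv2.imwrite("pics/w5.png",cv2.resize(w["color"][0:100,160:380],None,fx=3.6,fy=3.6,interpolation=cv2.INTER_CUBIC))
E
```

```text
plate x -102.03109257194411 -101.22068262824286 plate y-90 -100.74488636415967 -100.23388370684368 mid [array([0.69182055, 0.33182901]), array([0.65797538, 0.17302382]), array([0.57433085, 0.35412427]), array([0.54253847, 0.19386468])]
boom -102.96588443230483 0.2167238064726666 [0.55218511 0.00338289] [0.60081162 0.21458107] upper edge -102.7986248176678
```

View pics/w5.png

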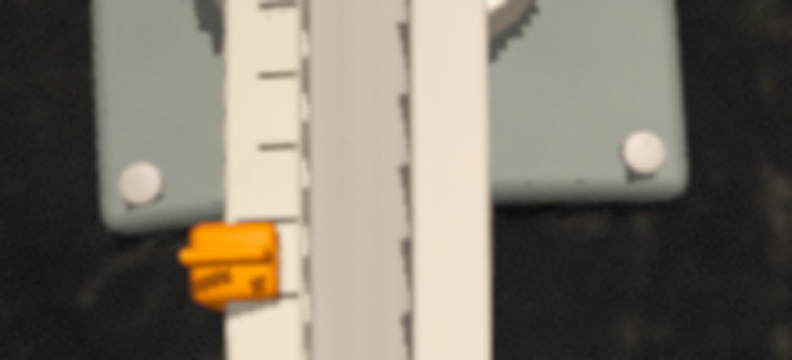

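{"method": "jog_arm", "body": {"moves": [[[5.5, 0, 0.4, 0, 0, 0, 0], [5.5, 0, 0.3, 0, 0, 0, 0], [5.5, 0, 0, 0, 0, 0, 0], [5.5, 0, 0, 0, 0, 0, 0]]]}}

```text
time: 8.1
tool_pos: [0.5811, 0.0655, 0.1063]
tool_rot: [0.0, 0.791, 0.612, 0.0]
contact_force: [-0.1, -0.2, -0.3]
gripper_width: 0.644
grasp_force: 0.0
```

{"method": "jog_arm", "body": {"moves": [[[5.5, 0, 0.3, 0, 0, 0, 0], [5.5, 0, 0, 0, 0, 0, 0], [5.5, 0, 0, 0, 0, 0, 0]]]}}

```text
time: 8.35
tool_pos: [0.584, 0.0648, 0.1063]
tool_rot: [0.0, 0.791, 0.612, 0.0]
contact_force: [0.7, 0.5, -0.4]
gripper_width: 0.648
grasp_force: 0.0
```

{"method": "jog_arm", "body": {"moves": [[[5.5, 0, 0.2, 0, 0, 0, 0], [5.5, 0, 0, 0, 0, 0, 0], [5.5, 0, 0, 0, 0, 0, 0]]]}}

```text
time: 8.6
tool_pos: [0.5858, 0.0643, 0.1063]
tool_rot: [0.0, 0.791, 0.612, 0.0]
contact_force: [-0.7, -0.4, 0.2]
gripper_width: 0.644
grasp_force: 0.0
```

{"method": "jog_arm", "body": {"moves": [[[5.5, 0, 0.2, 0, 0, 0, 0], [5.5, 0, 0, 0, 0, 0, 0], [5.5, 0, 0, 0, 0, 0, 0]]]}}

```text
time: 8.85
tool_pos: [0.5878, 0.0638, 0.1063]
tool_rot: [0.0, 0.791, 0.612, 0.0]
contact_force: [-0.4, 0.1, -0.4]
gripper_width: 0.647
grasp_force: 0.0
```

```bash
python3 - <<'E'
from h import *
from scipy.spatial.transform import Rotation as Ro
s=state(); T=s["tool_pos"];q=s["tool_rot"]; R=Ro.from_quat([q[1],q[2],q[3],q[0]]).as_matrix(); print(T,s["contact_force"],s["joint_pos"][5])
f=grab_frame("wrist"); g=cv2.cvtColor(f["color"],cv2.COLOR_BGR2GRAY).astype(float)
for row in(185,160,130,110):
  c=np.nonzero(g[row,150:330]>130)[0]+150
  for u in(c[0],c[-1]): X=fishz(f,u,row,.096); print(row,u,np.round(R.T@(X-T)*1000,1)[:2],np.round(X[:2],4))
cv2.imwrite("pics/w6.png",f["color"])
E
```

```text
[0.58777764 0.06378721 0.10633984] [-0.37024976  0.1294515  -0.35003876] 0.2353349019800541
185 212 [ 47.1 -31.7] [0.5689 0.1173]
185 285 [47.   4.1] [0.6035 0.1082]
160 209 [ 59.6 -32.6] [0.5711 0.1296]
160 280 [59.3  1.6] [0.6042 0.1208]
130 206 [ 74.2 -33.5] [0.5739 0.144 ]
130 278 [73.6  0.6] [0.6068 0.1349]
110 205 [ 83.8 -33.8] [0.5761 0.1534]
110 277 [83.1  0.1] [0.6087 0.1442]
```

View pics/w6.png

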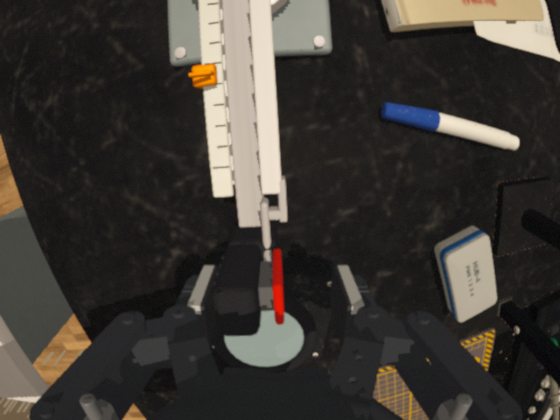

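{"method": "jog_arm", "body": {"moves": [[[5.5, 0.3, -0.6, 0, 0, 0, -0.029], [5.5, 0.3, -0.6, 0, 0, 0, -0.029], [5.5, 0, 0, 0, 0, 0, 0], [5.5, 0, 0, 0, 0, 0, 0]]]}}

```text
time: 9.23
tool_pos: [0.5769, 0.0729, 0.1062]
tool_rot: [-0.0, 0.772, 0.635, -0.0]
contact_force: [0.1, 0.6, -0.2]
gripper_width: 0.646
grasp_force: 0.0
```

```bash
cat > m.py <<'E'
from h import *
from scipy.spatial.transform import Rotation as Ro
s=state(); T=s["tool_pos"];q=s["tool_rot"]; R=Ro.from_quat([q[1],q[2],q[3],q[0]]).as_matrix(); print(T,s["contact_force"],s["gripper_width"],s["grasp_force"])
f=grab_frame("wrist"); g=cv2.cvtColor(f["color"],cv2.COLOR_BGR2GRAY).astype(float)
for row in(180,160,130,110):
  c=np.nonzero(g[row,180:330]>130)[0]+180
  Y=[R.T@(fishz(f,u,row,.096)-T)*1000 for u in(c[0],c[-1])]
  print(row,c[0],c[-1],np.round(Y[0][:2],1),np.round(Y[1][:2],1))
col=g[:,int((c[0]+12))]; print("rows bright end",np.nonzero(col[100:240]>130)[0][-1]+100)
hsv=cv2.cvtColor(f["color"],cv2.COLOR_BGR2HSV); h,S,v=cv2.split(hsv)
for n,m in(("red",((h<4)|(h>175))&(S>180)&(v>100)),("orange",(h>8)&(h<19)&(S>200)&(v>170))):
  m=m.copy(); m[:,:190]=0;m[:,330:]=0; k,l,st,ce=cv2.connectedComponentsWithStats(m.astype(np.uint8))
  print(n,[(st[i].tolist(),np.round(ce[i],1).tolist()) for i in range(1,k) if st[i][4]>15])
E
python3 m.py
```

```text
[0.57691318 0.07293013 0.10621321] [ 0.07411092  0.57237064 -0.21293198] 0.6455450921412359 0.0
180 243 312 [ 49.5 -16.1] [49.6 17.3]
160 242 313 [ 59.4 -16.4] [59.4 17.5]
130 241 313 [ 73.8 -16.6] [73.9 17.2]
110 241 313 [ 83.3 -16.5] [83.3 17.1]
rows bright end 206
red [([300, 261, 16, 75, 723], [307.1, 298.0])]
orange [([230, 74, 26, 21, 341], [243.7, 84.8])]
```

{"method": "jog_arm", "body": {"moves": [[[3.0, 0, 0, 0, 0, 0, 0], [2.5, 0, 0, 0, 0, 0, 0], [2.0, 0, 0, 0, 0, 0, 0], [1.5, 0, 0, 0, 0, 0, 0], [1, 0, 0, 0, 0, 0, 0], [0, 0, 0, 0, 0, 0, 0], [0, 0, 0, 0, 0, 0, 0], [0, 0, 0, 0, 0, 0, 0], [0, 0, 0, 0, 0, 0, 0], [0, 0, 0, 0, 0, 0, 0]]]}}

```text
time: 10.12
tool_pos: [0.5769, 0.0723, 0.107]
tool_rot: [-0.0, 0.772, 0.636, -0.001]
contact_force: [-7.3, -0.7, 5.4]
gripper_width: 0.203
grasp_force: 61.8
```

```bash
python3 m.py
```

```text
[0.57692646 0.07228231 0.10695297] [-7.26928831 -0.65941513  5.44716511] 0.20268888721563316 61.813012808561325
180 247 316 [ 49.4 -14.2] [49.4 19.4]
160 246 317 [ 59.2 -14.5] [59.3 19.6]
130 245 317 [ 73.7 -14.8] [73.8 19.2]
110 245 317 [ 83.2 -14.7] [83.4 19. ]
rows bright end 205
red [([293, 259, 7, 4, 16], [295.8, 260.2])]
orange [([234, 73, 25, 22, 289], [246.4, 84.6])]
```

{"method": "jog_arm", "body": {"moves": [[[0, 0, -0.2, 0, 0, 0, 0], [0, 0, 0, 0, 0, 0, 0], [0, -0.3, 0, 0, 0, 0, 0], [0, -0.4, 0, 0, 0, 0, 0], [0, -0.4, 0, 0, 0, 0, 0], [0, -0.4, 0, 0, 0, 0, 0], [0, 0, 0, 0, 0, 0, 0], [0, 0, 0, 0, 0, 0, 0]]]}}

```text
time: 10.83
tool_pos: [0.573, 0.0579, 0.1069]
tool_rot: [0.0, 0.773, 0.635, 0.001]
contact_force: [-2.5, 3.6, 4.7]
gripper_width: 0.203
grasp_force: 59.9
```

```bash
python3 m.py
```

```text
[0.57299436 0.05791451 0.1069137 ] [-2.49365421  3.57655713  4.70007995] 0.2034583727238536 59.859240911901
180 269 321 [49.4 -3.5] [49.5 21.9]
160 247 318 [ 59.3 -14.1] [59.4 20.1]
130 246 318 [ 73.7 -14.3] [73.9 19.7]
110 245 318 [ 83.2 -14.7] [83.4 19.5]
rows bright end 176
red []
orange [([234, 43, 25, 20, 224], [245.7, 54.5])]
```

{"method": "jog_arm", "body": {"moves": [[[0, -0.4, 0, 0, 0, 0, 0], [0, -0.4, 0, 0, 0, 0, 0], [0, -0.4, 0, 0, 0, 0, 0], [0, -0.4, 0, 0, 0, 0, 0], [0, -0.4, 0, 0, 0, 0, 0], [0, -0.4, 0, 0, 0, 0, 0], [0, -0.4, 0, 0, 0, 0, 0], [0, -0.4, 0, 0, 0, 0, 0], [0, -0.2, 0, 0, 0, 0, 0], [0, 0, 0, 0, 0, 0, 0], [0, 0, 0, 0, 0, 0, 0]]]}}

```text
time: 11.8
tool_pos: [0.5666, 0.0245, 0.1069]
tool_rot: [0.0, 0.773, 0.635, 0.001]
contact_force: [-0.6, 4.0, 5.7]
gripper_width: 0.205
grasp_force: 59.5
```

```bash
python3 m.py; cat > t.py <<'E'
from h import *
import sys
a=[]
for n,(r0,r1,c0,c1) in(("top",(200,250,130,230)),("scene",(140,215,180,260))):
  f=grab_frame(n); im=f["color"]; h,S,v=cv2.split(cv2.cvtColor(im,cv2.COLOR_BGR2HSV).astype(float)) 
  if n=="top":a.append(cv2.resize(im[r0:r1,c0:c1],(600,300),interpolation=cv2.INTER_CUBIC))
  else:a.append(cv2.resize(im[r0+10:r0+50,c0:c1],(600,300),interpolation=cv2.INTER_CUBIC))
  for k,m in(("red",((h<5)|(h>174))&(S>130)&(v>90)),("or",(h>9)&(h<22)&(S>110)&(v>150))):
    mm=np.zeros_like(m);mm[r0:r1,c0:c1]=m[r0:r1,c0:c1]
    N,l,st,_=cv2.connectedComponentsWithStats(mm.astype(np.uint8))
    for i in range(1,N):
      if 3<=st[i][4]<60:
        y,x=np.nonzero(l==i); w=S[y,x]; u,q=(x*w).sum()/w.sum(),(y*w).sum()/w.sum()
        X=onz(f,u,q,.106); d=np.array([-.1942,-.981]); print(n,k,st[i][4],round(u,1),round(q,1),np.round(X[:2],4),"along",round(float(X[:2]@d),4),"lat",round(float(X[:2]@[.981,-.1942]),4))
cv2.imwrite(sys.argv[1],np.vstack(a))
E
python3 t.py pics/t3.png
```

```text
[0.56658768 0.02446276 0.10688529] [-0.59499892  3.97707826  5.68604639] 0.20485070758006282 59.49121378362179
180 269 295 [49.3 -3.5] [49.4  9.1]
160 268 295 [59.2 -4. ] [59.2  8.9]
130 268 322 [73.6 -3.9] [73.9 21.6]
110 268 322 [83.1 -3.9] [83.4 21.4]
rows bright end 231
red []
orange []
top red 8 176.6 217.4 [0.5946 0.1673] along -0.2795 lat 0.5508
top or 3 177.7 219.6 [0.5868 0.1656] along -0.2764 lat 0.5435
top or 11 178.9 222.8 [0.5758 0.1644] along -0.2731 lat 0.533
scene red 11 225.3 167.2 [0.5896 0.1597] along -0.2711 lat 0.5474
scene or 58 226.8 146.6 [0.6876 0.2561] along -0.3847 lat 0.6248
scene or 16 222.1 169.8 [0.5717 0.1564] along -0.2645 lat 0.5304
```

View pics/t3.png

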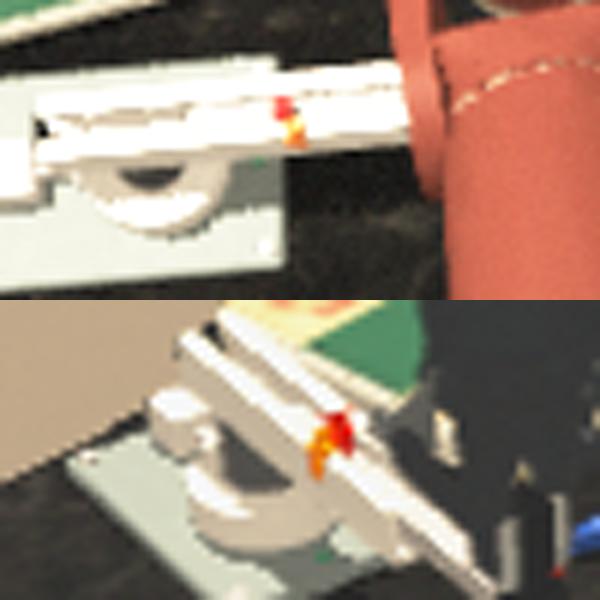

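```bash
python3 - <<'E'
from h import *
f=grab_frame("wrist"); s=state()
from scipy.spatial.transform import Rotation as Ro
def rm(q): return Ro.from_quat([q[1],q[2],q[3],q[0]]).as_matrix()
# shift camera to old pose: keep cam-in-tool fixed
Rn=rm(s["tool_rot"]);Ct=Rn.T@(-f["R"].T@f["t"]-s["tool_pos"]);Rc=f["R"]@Rn
def old(T,q):
    g=dict(f);R=rm(q);g["R"]=Rc@R.T;C=np.array(T)+R@Ct;g["t"]=-g["R"]@C;return g,R,np.array(T)
print("cam in tool",Ct)
g,R,T=old([.57456,.06703,.10641],[2.987e-4,.79073,.61216,1.27e-4])
X=lambda u,v,z:(R.T@(fishz(g,u,v,z)-T)*1000)[:2]
e=X(258,193,.096); print("end",e)
for v in(295,220,147,75,5):print("tick r",145-(X(160+275/3.6,v/3.6-.4,.096)-e)[0])
print("fin r",145-(X(160+225/3.6,255/3.6-.4,.105)-e)[0], "block lo/hi",145-(X(222,305/3.6,.100)-e)[0],145-(X(222,222/3.6,.100)-e)[0])
t=grab_frame("top"); d=np.array([-.1942,-.981])
k=lambda u,v,s,c0,r0,z:onz(t,c0+(u+.5)/s-.5,r0+(v+.5)/s-.5,z)[:2]@d
print("t2 diff",k(347,160,5.7,118,195,.104)-k(247,140,5.7,118,195,.106),"t3",k(293,130,6,130,200,.104)-k(284,106,6,130,200,.106))
E
```

```text
cam in tool [ 0.08453715 -0.0005313  -0.14317155]
end [42.91795101 -8.94102548]
tick r 91.09678390376007
tick r 81.08908980092143
tick r 71.16926641612314
tick r 61.12862654655339
tick r 51.036614130145296
fin r 86.56394128003106 block lo/hi 92.65580339610867 81.83885393201716
t2 diff 0.05270438880850242 t3 0.0038357424160930798
```

{"method": "jog_arm", "body": {"moves": [[[0, -0.2, 0, 0, 0, 0, 0], [0, -0.2, 0, 0, 0, 0, 0], [0, -0.15, 0, 0, 0, 0, 0], [0, 0, 0, 0, 0, 0, 0], [0, 0, 0, 0, 0, 0, 0], [0, 0, 0, 0, 0, 0, 0], [0, 0, 0, 0, 0, 0, 0]]]}}

```text
time: 12.63
tool_pos: [0.5655, 0.0192, 0.1069]
tool_rot: [0.0, 0.773, 0.635, 0.001]
contact_force: [-0.5, 3.5, 5.0]
gripper_width: 0.206
grasp_force: 59.4
```

```bash
python3 t.py pics/t4.png; python3 -c "
from h import *
s=state();print(s['tool_pos'],s['contact_force'],s['grasp_force'],'ext',(s['tool_pos'][:2]-[.5769,.0723])@np.array([-.1942,-.981]))
r=regions_of('project_box',grab_frame('scene'))
print([np.round(x['rect']) for x in r[:1]])"
```

```text
top red 4 203.0 203.5 [0.6159 0.079 ] along -0.1971 lat 0.5889
top red 7 178.7 217.1 [0.5938 0.1609] along -0.2732 lat 0.5513
top red 3 202.7 227.0 [0.5425 0.0982] along -0.2017 lat 0.5131
top red 3 203.0 230.3 [0.5319 0.0998] along -0.2012 lat 0.5025
top or 3 178.9 219.4 [0.5865 0.1621] along -0.2729 lat 0.5439
top or 11 178.9 222.8 [0.5758 0.1644] along -0.2731 lat 0.5329
scene red 12 225.9 168.0 [0.5875 0.1547] along -0.2658 lat 0.5463
scene or 18 222.2 169.7 [0.5723 0.1567] along -0.2648 lat 0.531
[0.56556541 0.01920677 0.10689056] [-0.16277054  4.64514878  5.48557253] 59.357418939471245 ext 0.05428563648147817
[array([258., 218.,  40.,  28.])]
```

View pics/t4.png

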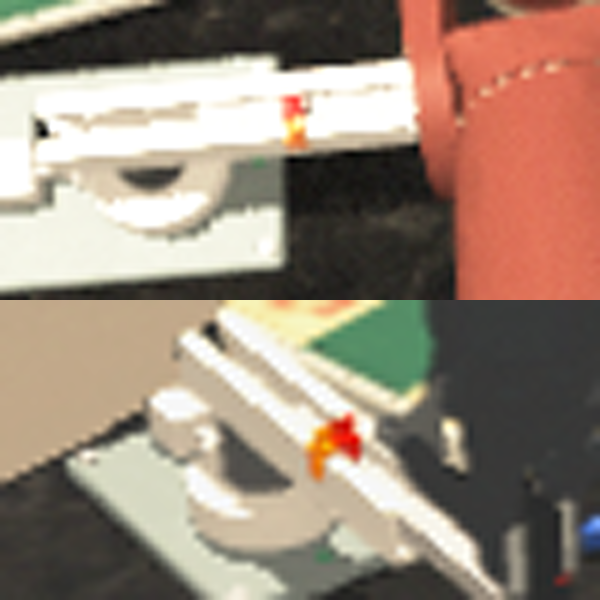

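Pointer (red, 293,106) and marker (orange, 294,130) are level across the channel. Both cameras put them within about 1 mm, and the measured extension of 54.3 mm fits the scale reading. Handing in.

```bash
python3 -c "
from plant import *
print(job_done())"
```

```text
the job is handed in; nothing more can be done
None
```

I handed the job in with the boom in its work detent and the grip squeezed at about 59 N. The arm is held about 54 mm out, with the red pointer within about 1 mm of the orange marker on both cameras; the hand-in returned no pass or fail result.

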